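# Index a component carousel to its red pocket with the ratchet lever

## Robot

A 6-joint arm with a two-finger parallel gripper is mounted at the origin on the work surface. World frame = base frame: x ahead of the robot, y to its left, z up, the work surface at z = 0. Lengths are in m, angles in rad, forces in N, time in s.
With the tool pointing down it reaches from about 0.25 to 0.85 m from the base axis. Payload 12.5 kg.
Tool frame: the origin (TCP) lies at the very end of the fingers, on their centre line; the grasp point (between the pads) lies 19 mm behind it; z points along the fingers, x is the direction in which the jaws open and shut, and the axes are right-handed (so a half turn about z gives the same grasp; the last joint's range is limited). The gripper opens to 93 mm and grips with 3 to 60 N. Pads are 15 mm wide; open, the fingers measure 128 mm over their backs; the gripper's body (75 mm by 188 mm) begins 65 mm behind the grasp point.
Start: joints at [1.035, 0.351, 1.652, -0, 1.139, -0.085], TCP at [0.24, 0.495, 0.219] pointing down, gripper open.
Joint ranges: [-2.75, 2.75], [-0.79, 2.1], [0.01, 2.65], [-1.57, 4.71], [0.07, 3.14], [-2.87, 2.87]. Speed limits (rad/s): [2.22, 2.22, 2.79, 3.14, 3.14, 3.14].

## Interface

Orientations are given as a unit quaternion [x, y, z, w].
In Python, from workcell import r gives the robot as it stands.
- The arm moves only by the tool drive_tool, never from a script. Its argument "deltas" is a list of rows, each a list of 7 numbers: the shift along the tool's x, y, z in cm, then the turn, a rotation vector about the tool's x, y, z in rad, then the finger opening in cm, from 0 to 9.3. A call has 1 to 20 rows; each row shifts and turns the commanded pose from where the row before left it, along the tool's axes as they then stand; what a row does not reach is not made up. A row lasts 1/8 s, in which the tool goes at most 62.5 mm and 10.7 degrees, less where a joint would pass 70% of its speed; a pose out of reach is approached as far as the arm can. A call with a gripper value outside its range is refused whole. The fingers move at their own pace and stop on an object; the grip force is fixed at half the most. Time passes only in rows, so rows that do not move let the fingers close. It gives the time, the measured TCP pose, the force and the opening at its end, in the units of the state.
- r.sense(): the state, without advancing time (a new reading comes with each control period).
- r.read_camera(name): name is "scene" or "top" or "wrist"; returns a dict with "frame" (480x640x3 uint8, red, green, blue), "fx", "fy", "cx", "cy" (pixels), "extrinsics" (4x4, takes a point from world to camera coordinates). Camera axes: x right, y down, z forward; pixel columns grow to the right and rows downward; lengths in m; the calibration is good to about 2 mm. A picture is of the moment at which its call begins. There is no depth.
- r.sign_off(): hands the job in, once; it reports no verdict.
The state is a dict: "time": time; "q": joint angles; "dq": joint speeds; "tau": joint torques, N m; "eef_pos": TCP position; "orientation": TCP orientation; "ft_force": force on the tool from outside, world axes, zero at the start; "moment": the same for the moment, N m; "finger_gap": finger opening in m.
Only numpy, scipy, OpenCV 4.12 (cv2) and the standard library are available. Lean on these libraries where they do the work, as an engineer would, in place of code of your own. Each camera call takes 0.05 s, during which the arm holds its last target.

## Task

Work the blue-knobbed ratchet lever of the component dispenser back and forth between its stops, pressing gently, until the carousel's red mark lines up with the yellow pointer; the carousel only turns one way, so do not stroke past it. Leave the lever back at its rest stop, turn the carousel with the lever only (do not touch it), and do not disturb the jar, circuit board and screwdriver lying around.

Things in the scene. Friction and masses are not known exactly. Their poses are not given: they have to be found in the camera images.
- dispenser: Component dispenser, fixed to the bench: grey round base plate 240 mm across and 8 mm thick, carrying a white 12-pocket carousel and below it a flat steel ratchet lever, both turning on the plate's vertical centre axis. Origin: centre of the underside, on the bench; z up; x points to the yellow pointer.
- axis (a point): Point on the common vertical axis of carousel and lever, at the level of the carousel's top face, 42 mm above the bench.
- carousel: White 12-pocket carousel, 136 mm across, top 42 mm high (hub to 52), with 12 upright steel ratchet pins round it on a flange 164 mm across (pin tops 32 mm high). Origin on the axis at bench level. The lever turns it counter-clockwise (seen from above) and a light brake holds it. With the lever pushed home on its forward stop, one of the 12 pocket marks stands at the pointer.
- red_mark (a point): Red mark on the carousel's top face beside its red pocket, 62 mm from the axis, 42 mm above the bench; turns with the carousel. The other 11 pockets are dark with black marks. At the start it is 55 to 100 degrees short of the pointer. A full stroke brings it 30 degrees on; the first may differ, as the carousel may start between pockets and the lever part-way.
- pointer_tip (a point): Tip of the fixed yellow pointer over the carousel's rim, 62 mm from the axis, 46 mm above the bench; the red mark passes just under it. Its aluminium bracket stands at the base plate's rim, top 52 mm above the bench.
- lever: Flat steel ratchet lever, 16 mm wide, top 16 mm high; origin on the axis, x outward along the arm. Swings level through 33 degrees, counter-clockwise seen from above, from rest stop to forward stop; stays where left, no spring. Its brass pawl, on the forward side within 105 mm of the axis and below 34 mm, drops behind the next pin in the last 3 degrees of the way back.
- lever_knob (a point): Centre of the lever's upright blue knob: cylinder 20 mm in diameter, 138 mm from the axis, from 16 to 62 mm above the bench (this point: 39 mm). Pushing forward takes about 3 N at the knob, back 1 to 2 N; at the rubber stops the knob yields only about 1 mm per 4 N more. The marks line up with 8 N on the forward stop (2 to 20 N will do); over 40 N is too much. The stop posts stand 112 mm from the axis, below 18 mm.
- knob_home (a point): Where the centre of the blue knob is when the lever rests on its rest stop; fixed, 138 mm from the axis and 160 degrees counter-clockwise from the pointer.
- paste_jar: Small closed jar standing on the bench, 44 mm diameter, 45 mm high; origin at the centre of its underside. Bystander.
- circuit_board: Green circuit board 110 x 70 mm lying on the bench, parts up to 13 mm high; origin at the centre of its underside. Bystander.
- screwdriver: Orange-handled screwdriver about 160 mm long lying on the bench; origin near its middle. Bystander.

How it is judged:
At the end, for the whole second after the job is handed in: The red mark is within 3 mm (in plan) of the yellow pointer's tip, and the lever is back at its rest stop, knob within 8 mm of its home (horizontal distance between red_mark and pointer_tip below 0.003 m and horizontal distance between lever_knob and knob_home below 0.008 m); the robot touches nothing.
It fails at once if the robot touched the carousel (contact force between any of the fingers, the arm and carousel above 0.5 N).
It fails at once if the lever was pushed with more than 40 N (contact force between any of the fingers, the arm and lever above 40 N).
It fails at once if a bystander was moved more than 15 mm (distance of any of paste_jar, circuit_board, screwdriver from where it was at the start of the episode above 0.015 m).
It also fails if it takes over 70 s, if anything falls off the work surface, if the arm or the gripper's body presses on something with over 40 N, if the wrist force passes 120 N, or if a joint passes its speed limit or range.

## Working session

There is one attempt and no reset: what is moved stays moved. The work goes in short steps, Python scripts to look and compute and a tool call to move; the robot and the scene stay as the last step left them, time stands still between calls to the robot, and variables do not carry over. Pictures are saved under pics/ and viewed, and the job is handed in when it is done.

Besides the shell and the picture viewer there is one more tool, called after ">>>" by a JSON object that holds its "op" and its "data", one argument or row to a line. drive_tool: Moves the arm, as the interface text tells. Its arguments: {"type":"object","properties":{"deltas":{"type":"array"}},"required":["deltas"]}

```bash
mkdir -p pics; cat > h.py <<'E'
import numpy as np, cv2, pickle
from workcell import r
def grab(n,tag):
    c=r.read_camera(n); cv2.imwrite(f'pics/{tag}.png',c['frame'][:,:,::-1]); pickle.dump(c,open(f'pics/{tag}.pkl','wb')); return c
def px2w(c,u,v,z):
    E=np.array(c['extrinsics']);R=E[:3,:3];t=E[:3,3]
    d=R.T@np.array([(u-c['cx'])/c['fx'],(v-c['cy'])/c['fy'],1]); o=-R.T@t
    return o+d*(z-o[2])/d[2]
def w2px(c,p):
    E=np.array(c['extrinsics']);q=E[:3,:3]@np.array(p)+E[:3,3]
    return c['fx']*q[0]/q[2]+c['cx'],c['fy']*q[1]/q[2]+c['cy']
E
python3 - <<'E'
from h import *
for n in ['top','scene']: grab(n,n+'0')
s=r.sense(); print(s)
E
```

```text
{'time': 0.1, 'q': array([ 1.03539240e+00,  3.51135057e-01,  1.65234895e+00, -2.74642032e-05,
        1.13912522e+00, -8.45965447e-02]), 'dq': array([-1.20324375e-03,  9.77383382e-08, -2.02766180e-03,  4.76101806e-04,
       -1.13032659e-03,  5.91070005e-04]), 'tau': array([ 1.15938157e-03, -4.98025060e+01, -2.85704952e+01,  7.00399862e-02,
        2.39431002e-02, -2.65031406e-05]), 'eef_pos': array([0.23945279, 0.49479258, 0.21818541]), 'orientation': array([ 8.47254882e-01,  5.31186320e-01, -4.46214436e-04,  2.43724902e-04]), 'ft_force': array([ 0.57810205,  0.29054683, -0.3451448 ]), 'moment': array([-0.01651814, -0.027265  ,  0.01708956]), 'finger_gap': 0.09285708753725035}
```

View pics/top0.png

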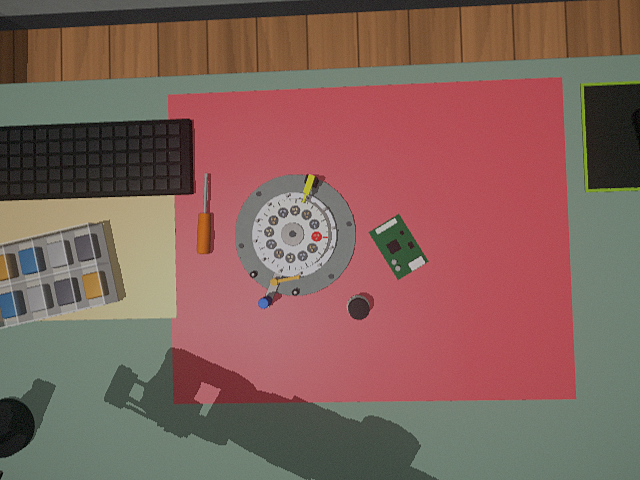

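View pics/scene0.png

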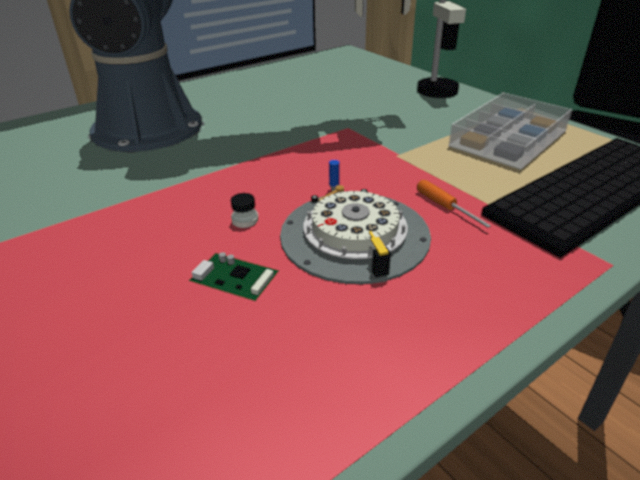

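The top view shows the dispenser at about (293,234), the red mark to the right, the pointer at the top and the knob at (265,302). I'll enlarge it.

```bash
python3 - <<'E'
from h import *
c=pickle.load(open('pics/top0.pkl','rb'))
f=c['frame'][165:315,190:390,::-1]
cv2.imwrite('pics/crop0.png',cv2.resize(f,None,fx=4,fy=4,interpolation=cv2.INTER_CUBIC))
print(c['extrinsics'],c['fx'],c['cx'],c['cy'])
for p in [(0,0,0),(.5,0,0),(.5,.3,0)]: print(p,w2px(c,p))
E
```

```text
[[-0.02809086 -0.99856628 -0.04556632  0.06747727]
 [-0.99917644  0.02938487 -0.0279817   0.61231595]
 [ 0.02928055  0.04474276 -0.99856934  0.8386164 ]
 [ 0.          0.          0.          1.        ]] 434.5703678257539 323.57155878243617 235.87446216146046
(0, 0, 0) (np.float64(358.538227696879), np.float64(553.1761130150862))
(0.5, 0, 0) (np.float64(350.7848181590355), np.float64(293.28758841340857))
(0.5, 0.3, 0) (np.float64(200.1530416133141), np.float64(296.81864248907124))
```

View pics/crop0.png

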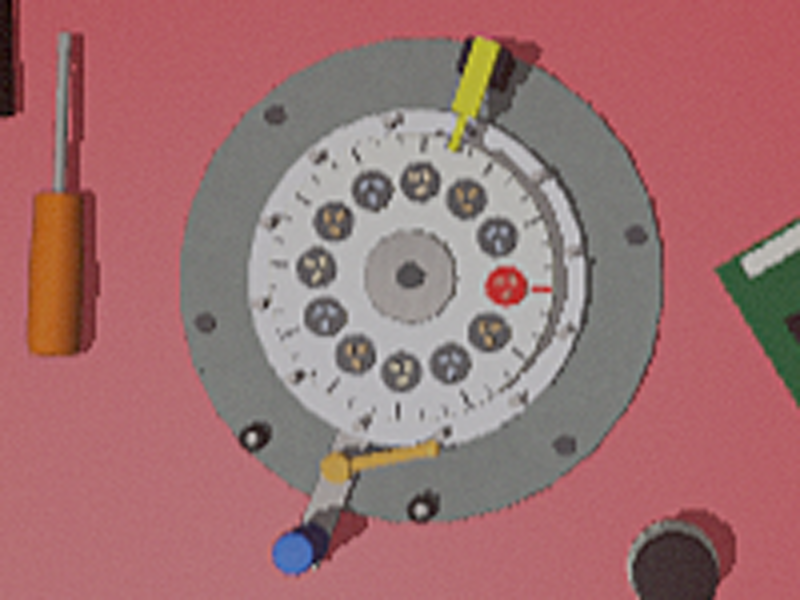

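The crop shows the hub at (410,276), pointer tip at (455,148), red mark's outer end near (545,290), knob top at (293,551), and stop posts at (255,437) and (422,508).

```bash
python3 - <<'E'
from h import *
c=pickle.load(open('pics/top0.pkl','rb'))
P=lambda x,y,z:px2w(c,190+(x+.5)/4-.5,165+(y+.5)/4-.5,z)
ax=P(410,276,.052)
# carousel/flange/base outlines
print('axis hub',ax)
pe=[(181,280),(662,275),(420,38),(420,522)]
b=[P(*q,.008) for q in pe]; print('base centre',(b[0]+b[1])/2,(b[2]+b[3])/2, np.linalg.norm(b[0]-b[1]),np.linalg.norm(b[2]-b[3]))
pt=P(455,148,.046); rm=P(540,289,.042); kn=P(293,551,.062)
for n,q in [('ptr',pt),('red',rm),('knob',kn),('post1',P(257,435,.018)),('post2',P(422,508,.018)),('jar',P(675,568,.045)),('pcb',P(720,268,.0))]:
    d=q-ax; print(n,q.round(4),'r',np.hypot(*d[:2]).round(4),'ang',np.degrees(np.arctan2(d[1],d[0])).round(1))
E
```

```text
axis hub [0.61868942 0.10646337 0.052     ]
base centre [0.61941228 0.10672646 0.008     ] [0.61865715 0.10673968 0.008     ] 0.23714499704433545 0.23776363751957985
ptr [0.6784 0.0844 0.046 ] r 0.0637 ang -20.3
red [0.6111 0.0465 0.042 ] r 0.0605 ang -97.2
knob [0.4936 0.1625 0.062 ] r 0.1371 ang 155.9
post1 [0.5448 0.1871 0.018 ] r 0.1094 ang 132.5
post2 [0.5076 0.1076 0.018 ] r 0.1111 ang 179.4
jar [ 0.4797 -0.0127  0.045 ] r 0.1831 ang -139.4
pcb [ 0.62   -0.0406  0.    ] r 0.1471 ang -89.5
```

>>> {"op": "drive_tool", "data": {
  "deltas": [
    [-1.35, 2.66, 0, 0, 0, 0, 4.5],
    [-1.35, 2.66, 0, 0, 0, 0, 4.5],
    [-1.35, 2.66, 0, 0, 0, 0, 4.5],
    [-1.35, 2.66, 0, 0, 0, 0, 4.5],
    [-1.35, 2.66, 0, 0, 0, 0, 4.5],
    [-1.35, 2.66, 0, 0, 0, 0, 4.5],
    [-1.35, 2.66, 0, 0, 0, 0, 4.5],
    [-1.35, 2.66, 0, 0, 0, 0, 4.5],
    [-1.35, 2.66, 0, 0, 0, 0, 4.5],
    [-1.35, 2.66, 0, 0, 0, 0, 4.5],
    [-1.35, 2.66, 0, 0, 0, 0, 4.5],
    [-1.35, 2.66, 0, 0, 0, 0, 4.5],
    [-1.35, 2.66, 0, 0, 0, 0, 4.5],
    [-1.35, 2.66, 0, 0, 0, -0.03, 4.5],
    [0, 0, 0, 0, 0, 0, 4.5]
  ]
}}

```text
time: 1.98
eef_pos: [0.493, 0.1616, 0.2183]
orientation: [0.84, 0.543, -0.0, -0.0]
ft_force: [-0.3, 0.7, 0.2]
finger_gap: 0.0448
```

```bash
python3 - <<'E'
from h import *
c=grab('wrist','w1'); print(w2px(c,(.493,.1629,.062)), w2px(c,(.493,.1616,.218)))
E
```

```text
(np.float64(323.49378965719967), np.float64(222.59008559542426)) (np.float64(321.17526390674755), np.float64(293.28974658809534))
```

View pics/w1.png

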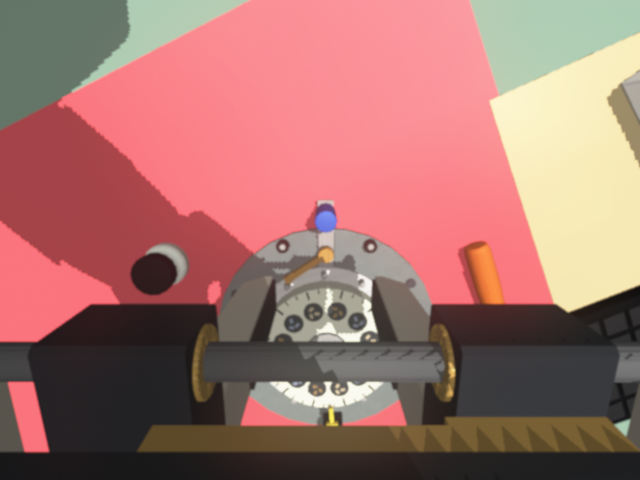

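Wrist view: knob top at (326,224), 1–2 mm from the prediction. I'll descend around it.

>>> {"op": "drive_tool", "data": {
  "deltas": [
    [0.1, 0, 2, 0, 0, 0, 4.5],
    [0, 0, 4, 0, 0, 0, 4.5],
    [0, 0, 4, 0, 0, 0, 4.5],
    [0, 0, 3, 0, 0, 0, 4.5],
    [0, 0, 2, 0, 0, 0, 4.5],
    [0, 0, 2, 0, 0, 0, 4.5],
    [0, 0, 1.8, 0, 0, 0, 4.5],
    [0, 0, 0, 0, 0, 0, 2.8],
    [0, 0, 0, 0, 0, 0, 2.8],
    [0, 0, 0, 0, 0, 0, 2.8]
  ]
}}

```text
time: 3.28
eef_pos: [0.4933, 0.1638, 0.0314]
orientation: [0.839, 0.544, 0.001, 0.0]
ft_force: [-0.5, -0.2, 1.5]
finger_gap: 0.0282
```

```bash
python3 - <<'E'
from h import *
c=grab('scene','s2'); cv2.imwrite('pics/s2c.png',cv2.resize(c['frame'][100:300,220:470,::-1],None,fx=3,fy=3,interpolation=cv2.INTER_CUBIC)); s=r.sense();print(s['eef_pos'],s['finger_gap'],s['ft_force'])
E
```

```text
[0.49321769 0.16370155 0.03128634] 0.02815886299870306 [-0.3708798  -0.22060553 -0.69017225]
```

View pics/s2c.png

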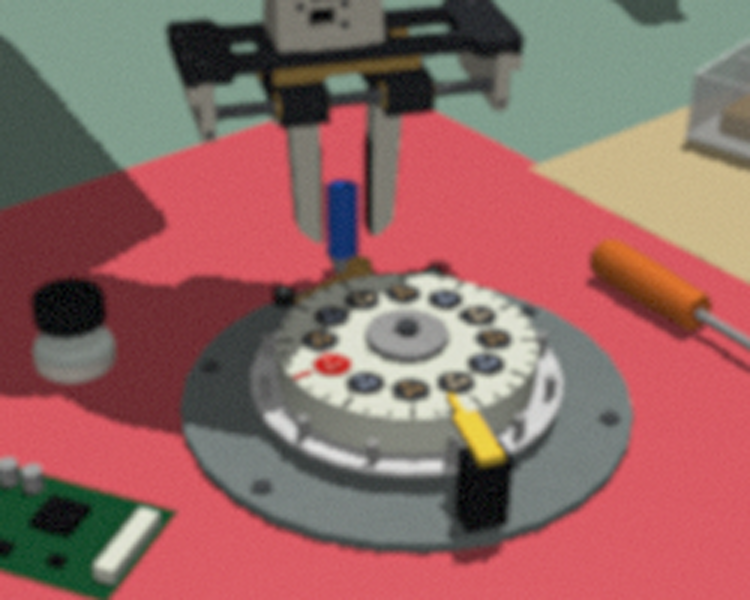

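>>> {"op": "drive_tool", "data": {
  "deltas": [
    [-0.72, 0.02, 0, 0, 0, -0.052, 2.8],
    [-0.72, 0.02, 0, 0, 0, -0.052, 2.8],
    [-0.72, 0.02, 0, 0, 0, -0.052, 2.8],
    [-0.72, 0.02, 0, 0, 0, -0.052, 2.8],
    [-0.72, 0.02, 0, 0, 0, -0.052, 2.8],
    [0, 0, 0, 0, 0, 0, 2.8]
  ]
}}

```text
time: 4.08
eef_pos: [0.4828, 0.129, 0.031]
orientation: [0.762, 0.648, 0.0, 0.0]
ft_force: [-1.7, 0.1, -0.2]
finger_gap: 0.0278
```

```bash
python3 - <<'E'
from h import *
for k in range(2):
  c=grab('top','t3'); s=r.sense();print(s['ft_force'],s['eef_pos'])
f=c['frame'][165:315,190:390,::-1]
cv2.imwrite('pics/t3c.png',cv2.resize(f,None,fx=4,fy=4,interpolation=cv2.INTER_CUBIC))
E
```

```text
[-0.1780333   0.1904235  -0.50070426] [0.48280498 0.12917114 0.03094622]
[ 0.42241209  0.35403155 -0.06556701] [0.48279471 0.12930689 0.03088928]
```

View pics/t3c.png

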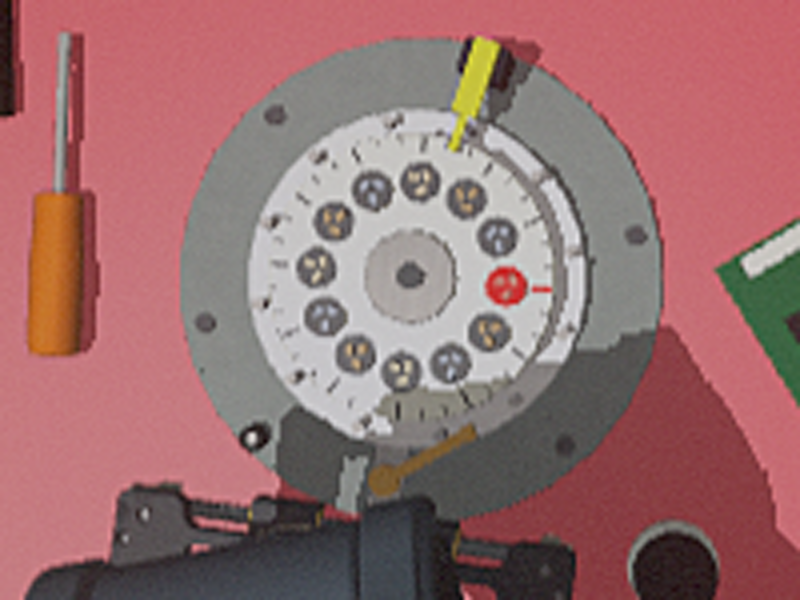

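The carousel didn't move on that part-stroke because the pawl was past the pin. I'll return to the rest stop for a full stroke.

>>> {"op": "drive_tool", "data": {
  "deltas": [
    [0.72, 0.02, 0, 0, 0, 0.052, 2.8],
    [0.72, 0.02, 0, 0, 0, 0.052, 2.8],
    [0.72, 0.02, 0, 0, 0, 0.052, 2.8],
    [0.72, 0.02, 0, 0, 0, 0.052, 2.8],
    [0.72, 0.02, 0, 0, 0, 0.052, 2.8],
    [0.72, 0.02, 0, 0, 0, 0.052, 2.8],
    [0.72, 0.02, 0, 0, 0, 0.052, 2.8],
    [0.72, 0.02, 0, 0, 0, 0.052, 2.8],
    [0.72, 0.02, 0, 0, 0, 0.052, 2.8],
    [0.72, 0.02, 0, 0, 0, 0.052, 2.8],
    [0.3, 0, 0, 0, 0, 0.02, 2.8],
    [0.2, 0, 0, 0, 0, 0.02, 2.8],
    [0, 0, 0, 0, 0, 0, 2.8]
  ]
}}

```text
time: 5.8
eef_pos: [0.5151, 0.198, 0.0306]
orientation: [0.911, 0.412, 0.0, 0.0]
ft_force: [-0.0, -0.7, 0.6]
finger_gap: 0.0279
```

```bash
cat >> h.py <<'E'
def rep():
    s=r.sense(); p=s['eef_pos']; th=np.arctan2(p[1]-.1065,p[0]-.619); x,y=s['orientation'][:2]
    F=s['ft_force']; t=np.array([-np.sin(th),np.cos(th)])
    print('t',round(s['time'],2),'TCPang',np.degrees(th).round(2),'r',np.hypot(p[0]-.619,p[1]-.1065).round(4),'z',p[2].round(4),'toolang',np.degrees(2*np.arctan2(y,x)).round(1)+90,'Ftan',(F[:2]@t).round(1),'F',F.round(1),'gap',s['finger_gap'].round(4))
def look(tag):
    c=grab('top',tag); f=c['frame'][165:315,190:390,::-1]
    cv2.imwrite(f'pics/{tag}c.png',cv2.resize(f,None,fx=4,fy=4,interpolation=cv2.INTER_CUBIC)); rep()
E
python3 -c "
from h import *
rep();look('t4')"
```

```text
Traceback (most recent call last):
  File "h.py", line 15, in rep
    print('t',round(s['time'],2),'TCPang',np.degrees(th).round(2),'r',np.hypot(p[0]-.619,p[1]-.1065).round(4),'z',p[2].round(4),'toolang',np.degrees(2*np.arctan2(y,x)).round(1)+90,'Ftan',(F[:2]@t).round(1),'F',F.round(1),'gap',s['finger_gap'].round(4))
                                                                                                                                                                                                                                   ^^^^^^^^^^^^^^^^^^^^^
AttributeError: 'float' object has no attribute 'round'
```

```bash
sed -i "s/s\['finger_gap'\].round(4)/round(s['finger_gap'],4)/" h.py
python3 -c "
from h import *
rep();look('t4')"
```

```text
t 5.8 TCPang 138.62 r 0.1385 z 0.0306 toolang 138.7 Ftan 0.5 F [-0.  -0.7  0.6] gap 0.0279
t 5.85 TCPang 138.62 r 0.1384 z 0.0307 toolang 138.7 Ftan -0.3 F [-0.2  0.7 -0.1] gap 0.0276
```

View pics/t4c.png

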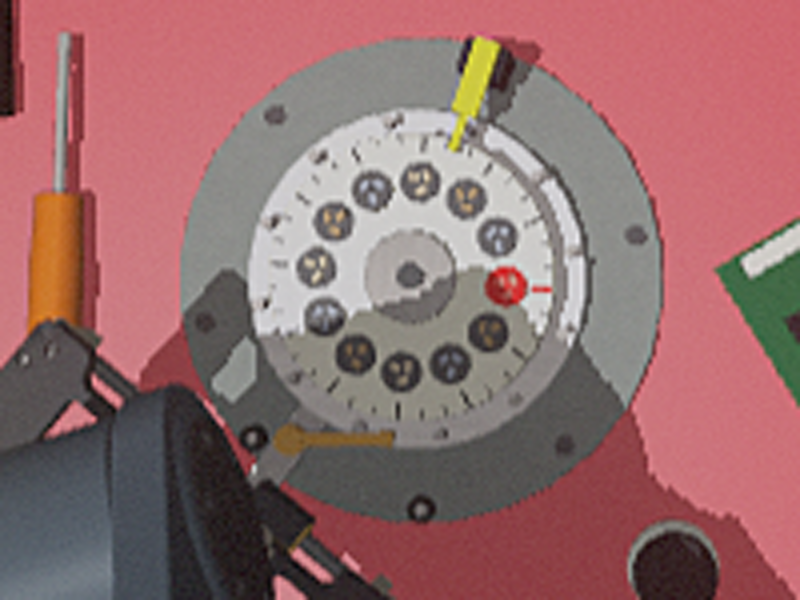

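Lever is almost at the rest post; the carousel is unmoved. I'll nudge it onto the stop.

>>> {"op": "drive_tool", "data": {
  "deltas": [
    [0.15, 0, 0, 0, 0, 0.01, 2.8],
    [0, 0, 0, 0, 0, 0, 2.8],
    [0.1, 0, 0, 0, 0, 0, 2.8],
    [0, 0, 0, 0, 0, 0, 2.8]
  ]
}}

```text
time: 6.35
eef_pos: [0.5167, 0.1999, 0.0306]
orientation: [0.913, 0.408, -0.0, -0.0]
ft_force: [-1.1, -0.5, 0.6]
finger_gap: 0.0278
```

```bash
python3 -c "
from h import *
rep()"
```

```text
t 6.35 TCPang 137.61 r 0.1386 z 0.0306 toolang 138.1 Ftan 1.1 F [-1.1 -0.5  0.6] gap 0.0278
```

>>> {"op": "drive_tool", "data": {
  "deltas": [
    [0.1, 0, 0, 0, 0, 0, 2.8],
    [0, 0, 0, 0, 0, 0, 2.8]
  ]
}}

```text
time: 6.6
eef_pos: [0.5172, 0.2005, 0.0306]
orientation: [0.913, 0.408, -0.0, 0.0]
ft_force: [-2.3, -2.1, 1.8]
finger_gap: 0.0282
```

```bash
python3 -c "
from h import *
rep()"
```

```text
t 6.6 TCPang 137.28 r 0.1386 z 0.0306 toolang 138.1 Ftan 3.2 F [-2.3 -2.1  1.8] gap 0.0282
```

>>> {"op": "drive_tool", "data": {
  "deltas": [
    [-0.72, 0.02, 0, 0, 0, -0.052, 2.8],
    [-0.72, 0.02, 0, 0, 0, -0.052, 2.8],
    [-0.72, 0.02, 0, 0, 0, -0.052, 2.8],
    [-0.72, 0.02, 0, 0, 0, -0.052, 2.8],
    [-0.72, 0.02, 0, 0, 0, -0.052, 2.8],
    [-0.72, 0.02, 0, 0, 0, -0.052, 2.8],
    [-0.72, 0.02, 0, 0, 0, -0.052, 2.8],
    [-0.72, 0.02, 0, 0, 0, -0.052, 2.8],
    [-0.72, 0.02, 0, 0, 0, -0.052, 2.8],
    [-0.72, 0.02, 0, 0, 0, -0.052, 2.8],
    [-0.72, 0.02, 0, 0, 0, -0.052, 2.8],
    [-0.4, 0, 0, 0, 0, -0.03, 2.8],
    [-0.1, 0, 0, 0, 0, 0, 2.8],
    [0, 0, 0, 0, 0, 0, 2.8]
  ]
}}

```text
time: 8.35
eef_pos: [0.4832, 0.1252, 0.0307]
orientation: [0.751, 0.66, 0.0, 0.0]
ft_force: [-1.4, 1.3, -0.1]
finger_gap: 0.0281
```

```bash
python3 -c "
from h import *
rep();look('t5')"
```

```text
t 8.35 TCPang 172.16 r 0.1371 z 0.0307 toolang 172.6 Ftan -1.1 F [-1.4  1.3 -0.1] gap 0.0281
t 8.4 TCPang 172.16 r 0.1371 z 0.0307 toolang 172.6 Ftan -2.0 F [-0.2  2.1  1. ] gap 0.028
```

View pics/t5c.png

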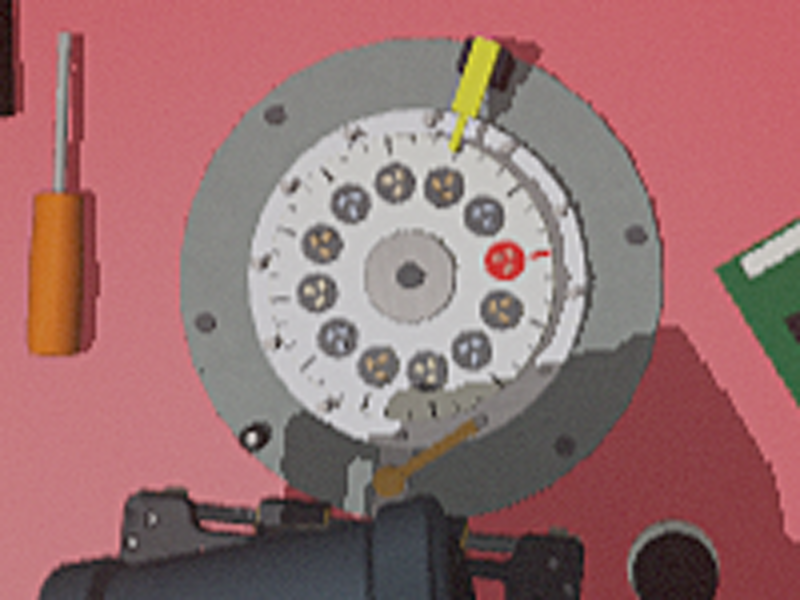

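The carousel is turning: the red mark is now at (541,254). Continuing to the forward stop in small steps.

>>> {"op": "drive_tool", "data": {
  "deltas": [
    [-0.2, 0, 0, 0, 0, -0.01, 2.8],
    [-0.15, 0, 0, 0, 0, -0.01, 2.8],
    [0, 0, 0, 0, 0, 0, 2.8],
    [0, 0, 0, 0, 0, 0, 2.8]
  ]
}}

```text
time: 8.9
eef_pos: [0.4828, 0.1219, 0.0307]
orientation: [0.745, 0.668, 0.0, -0.0]
ft_force: [-0.3, 5.4, 0.4]
finger_gap: 0.028
```

```bash
python3 -c "
from h import *
rep()"
```

```text
t 8.9 TCPang 173.55 r 0.1371 z 0.0307 toolang 173.8 Ftan -5.4 F [-0.3  5.4  0.4] gap 0.028
```

>>> {"op": "drive_tool", "data": {
  "deltas": [
    [-0.1, 0, 0, 0, 0, 0, 2.8],
    [0, 0, 0, 0, 0, 0, 2.8]
  ]
}}

```text
time: 9.15
eef_pos: [0.4826, 0.1212, 0.0307]
orientation: [0.745, 0.668, 0.0, -0.0]
ft_force: [-1.4, 8.8, -0.0]
finger_gap: 0.0278
```

```bash
python3 -c "
from h import *
rep();look('t6')"
```

```text
t 9.15 TCPang 173.86 r 0.1371 z 0.0307 toolang 173.8 Ftan -8.6 F [-1.4  8.8 -0. ] gap 0.0278
t 9.2 TCPang 173.87 r 0.1371 z 0.0307 toolang 173.8 Ftan -8.2 F [-1.3  8.4  0.2] gap 0.0281
```

View pics/t6c.png

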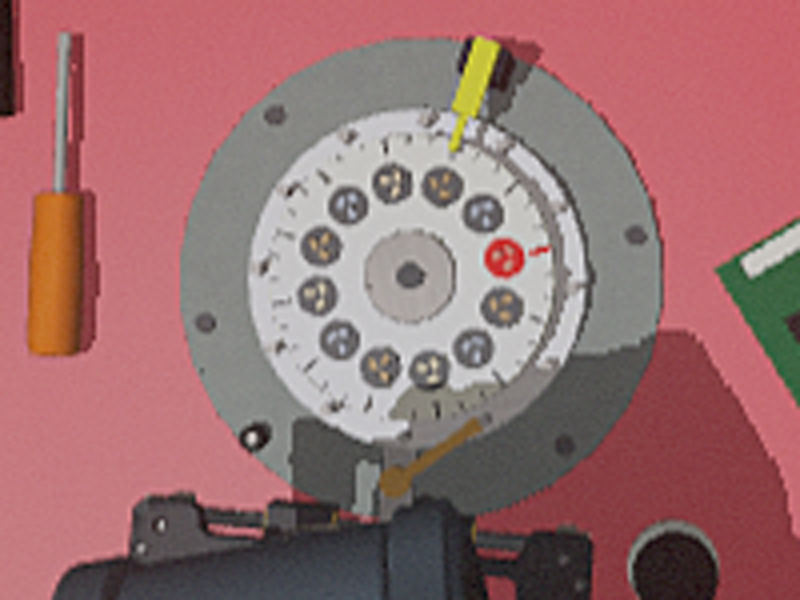

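At the forward stop with 8 N, red mark at (540,250), about 60° short. That leaves two full strokes.

>>> {"op": "drive_tool", "data": {
  "deltas": [
    [0.72, 0.02, 0, 0, 0, 0.052, 2.8],
    [0.72, 0.02, 0, 0, 0, 0.052, 2.8],
    [0.72, 0.02, 0, 0, 0, 0.052, 2.8],
    [0.72, 0.02, 0, 0, 0, 0.052, 2.8],
    [0.72, 0.02, 0, 0, 0, 0.052, 2.8],
    [0.72, 0.02, 0, 0, 0, 0.052, 2.8],
    [0.72, 0.02, 0, 0, 0, 0.052, 2.8],
    [0.72, 0.02, 0, 0, 0, 0.052, 2.8],
    [0.72, 0.02, 0, 0, 0, 0.052, 2.8],
    [0.72, 0.02, 0, 0, 0, 0.052, 2.8],
    [0.72, 0.02, 0, 0, 0, 0.052, 2.8],
    [0.4, 0, 0, 0, 0, 0.03, 2.8],
    [0.3, 0, 0, 0, 0, 0.02, 2.8],
    [0.1, 0, 0, 0, 0, 0, 2.8],
    [0, 0, 0, 0, 0, 0, 2.8]
  ]
}}

```text
time: 11.08
eef_pos: [0.5179, 0.1988, 0.0307]
orientation: [0.913, 0.408, 0.0, 0.0]
ft_force: [-0.1, -1.2, 0.3]
finger_gap: 0.0282
```

```bash
python3 -c "
from h import *
rep();look('t7')"
```

```text
t 11.07 TCPang 137.62 r 0.1369 z 0.0307 toolang 138.2 Ftan 1.0 F [-0.1 -1.2  0.3] gap 0.0282
t 11.12 TCPang 137.62 r 0.1369 z 0.0307 toolang 138.1 Ftan -0.1 F [-0.1  0.2  0.3] gap 0.0285
```

View pics/t7c.png

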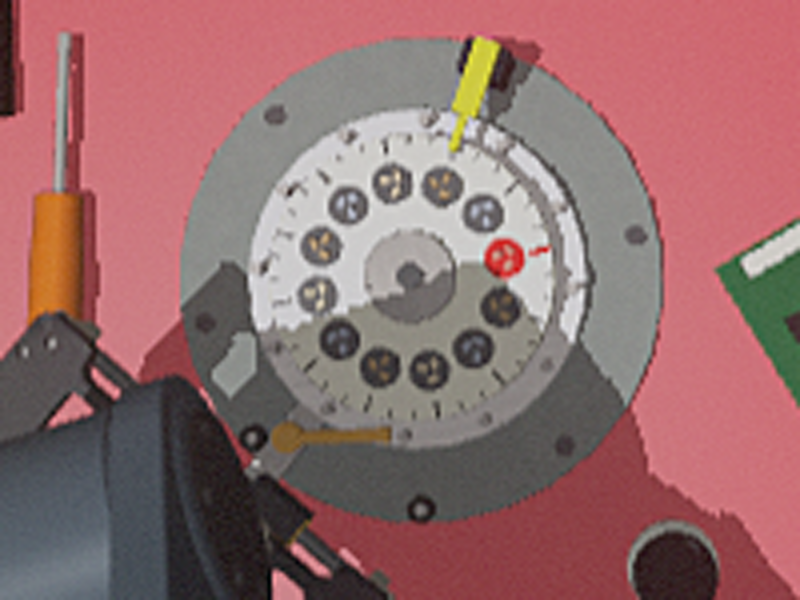

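The carousel held. I'll seat the lever on the rest stop, then make the next stroke.

>>> {"op": "drive_tool", "data": {
  "deltas": [
    [0.1, 0, 0, 0, 0, 0, 2.8],
    [0, 0, 0, 0, 0, 0, 2.8]
  ]
}}

```text
time: 11.38
eef_pos: [0.5184, 0.1994, 0.0306]
orientation: [0.913, 0.408, -0.0, 0.0]
ft_force: [-0.7, -1.2, 2.6]
finger_gap: 0.0285
```

>>> {"op": "drive_tool", "data": {
  "deltas": [
    [-0.72, 0.02, 0, 0, 0, -0.052, 2.8],
    [-0.72, 0.02, 0, 0, 0, -0.052, 2.8],
    [-0.72, 0.02, 0, 0, 0, -0.052, 2.8],
    [-0.72, 0.02, 0, 0, 0, -0.052, 2.8],
    [-0.72, 0.02, 0, 0, 0, -0.052, 2.8],
    [-0.72, 0.02, 0, 0, 0, -0.052, 2.8],
    [-0.72, 0.02, 0, 0, 0, -0.052, 2.8],
    [-0.72, 0.02, 0, 0, 0, -0.052, 2.8],
    [-0.72, 0.02, 0, 0, 0, -0.052, 2.8],
    [-0.72, 0.02, 0, 0, 0, -0.052, 2.8],
    [-0.72, 0.02, 0, 0, 0, -0.052, 2.8],
    [-0.4, 0, 0, 0, 0, -0.03, 2.8],
    [-0.2, 0, 0, 0, 0, -0.01, 2.8],
    [-0.1, 0, 0, 0, 0, -0.01, 2.8],
    [0, 0, 0, 0, 0, 0, 2.8]
  ]
}}

```text
time: 13.25
eef_pos: [0.484, 0.1224, 0.0307]
orientation: [0.745, 0.668, 0.0, -0.0]
ft_force: [-1.3, 5.2, 0.2]
finger_gap: 0.0281
```

```bash
python3 -c "
from h import *
rep();look('t8')"
```

```text
t 13.25 TCPang 173.29 r 0.1359 z 0.0307 toolang 173.8 Ftan -5.0 F [-1.3  5.2  0.2] gap 0.0281
t 13.3 TCPang 173.29 r 0.1359 z 0.0307 toolang 173.8 Ftan -3.6 F [-1.1  3.7 -0. ] gap 0.028
```

View pics/t8c.png

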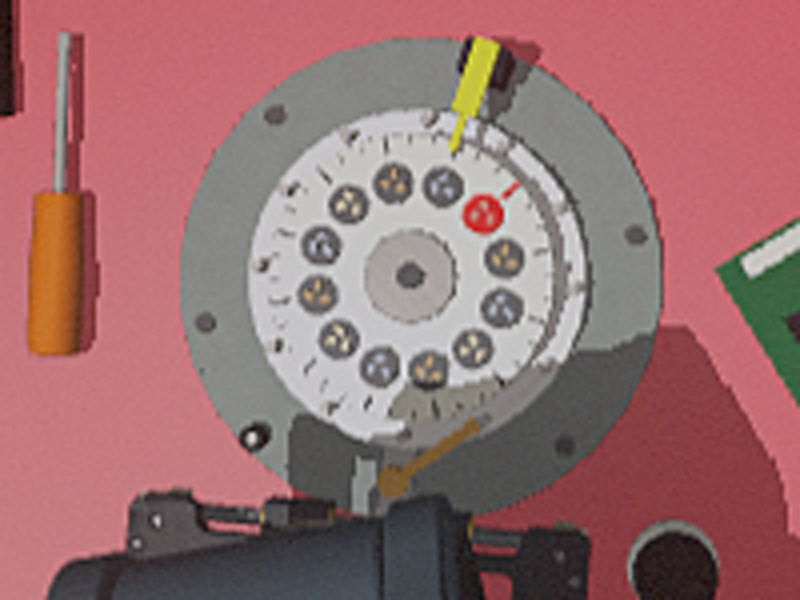

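Red mark at (512,190), 30° short. Back to rest for the last stroke, with a small radius correction.

>>> {"op": "drive_tool", "data": {
  "deltas": [
    [0.72, -0.05, 0, 0, 0, 0.052, 2.8],
    [0.72, -0.05, 0, 0, 0, 0.052, 2.8],
    [0.72, 0.02, 0, 0, 0, 0.052, 2.8],
    [0.72, 0.02, 0, 0, 0, 0.052, 2.8],
    [0.72, 0.02, 0, 0, 0, 0.052, 2.8],
    [0.72, 0.02, 0, 0, 0, 0.052, 2.8],
    [0.72, 0.02, 0, 0, 0, 0.052, 2.8],
    [0.72, 0.02, 0, 0, 0, 0.052, 2.8],
    [0.72, 0.02, 0, 0, 0, 0.052, 2.8],
    [0.72, 0.02, 0, 0, 0, 0.052, 2.8],
    [0.72, 0.02, 0, 0, 0, 0.052, 2.8],
    [0.4, 0, 0, 0, 0, 0.03, 2.8],
    [0.2, 0, 0, 0, 0, 0.02, 2.8],
    [0.1, 0, 0, 0, 0, 0, 2.8],
    [0.1, 0, 0, 0, 0, 0, 2.8],
    [0, 0, 0, 0, 0, 0, 2.8]
  ]
}}

```text
time: 15.3
eef_pos: [0.5178, 0.2002, 0.0306]
orientation: [0.913, 0.408, -0.0, 0.0]
ft_force: [-1.5, -1.6, 0.7]
finger_gap: 0.028
```

```bash
python3 -c "
from h import *
rep();look('t9')"
```

```text
t 15.3 TCPang 137.22 r 0.1379 z 0.0306 toolang 138.1 Ftan 2.2 F [-1.5 -1.6  0.7] gap 0.028
t 15.35 TCPang 137.21 r 0.1379 z 0.0306 toolang 138.1 Ftan 4.4 F [-2.9 -3.3  0.4] gap 0.028
```

View pics/t9c.png

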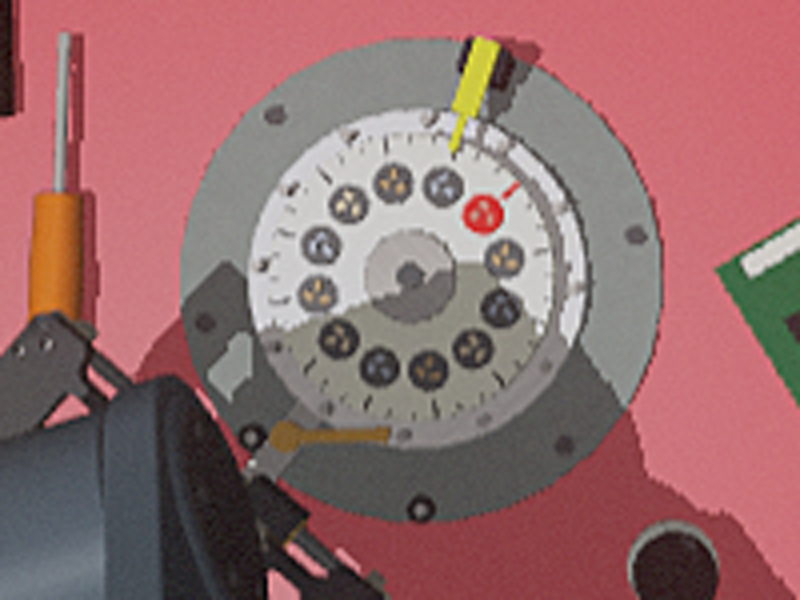

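The lever is on the rest stop, so here is the last stroke.

>>> {"op": "drive_tool", "data": {
  "deltas": [
    [-0.72, 0.02, 0, 0, 0, -0.052, 2.8],
    [-0.72, 0.02, 0, 0, 0, -0.052, 2.8],
    [-0.72, 0.02, 0, 0, 0, -0.052, 2.8],
    [-0.72, 0.02, 0, 0, 0, -0.052, 2.8],
    [-0.72, 0.02, 0, 0, 0, -0.052, 2.8],
    [-0.72, 0.02, 0, 0, 0, -0.052, 2.8],
    [-0.72, 0.02, 0, 0, 0, -0.052, 2.8],
    [-0.72, 0.02, 0, 0, 0, -0.052, 2.8],
    [-0.72, 0.02, 0, 0, 0, -0.052, 2.8],
    [-0.72, 0.02, 0, 0, 0, -0.052, 2.8],
    [-0.72, 0.02, 0, 0, 0, -0.052, 2.8],
    [-0.4, 0, 0, 0, 0, -0.03, 2.8],
    [-0.2, 0, 0, 0, 0, -0.01, 2.8],
    [-0.2, 0, 0, 0, 0, -0.01, 2.8],
    [-0.1, 0, 0, 0, 0, 0, 2.8],
    [0, 0, 0, 0, 0, 0, 2.8],
    [0, 0, 0, 0, 0, 0, 2.8]
  ]
}}

```text
time: 17.48
eef_pos: [0.4831, 0.1215, 0.0307]
orientation: [0.745, 0.667, 0.0, -0.0]
ft_force: [-2.0, 7.8, 0.8]
finger_gap: 0.0282
```

```bash
python3 -c "
from h import *
rep();look('t10')"
```

```text
t 17.48 TCPang 173.69 r 0.1367 z 0.0307 toolang 173.7 Ftan -7.5 F [-2.   7.8  0.8] gap 0.0282
t 17.52 TCPang 173.69 r 0.1367 z 0.0307 toolang 173.8 Ftan -7.1 F [-2.5  7.5  1.3] gap 0.0279
```

View pics/t10c.png

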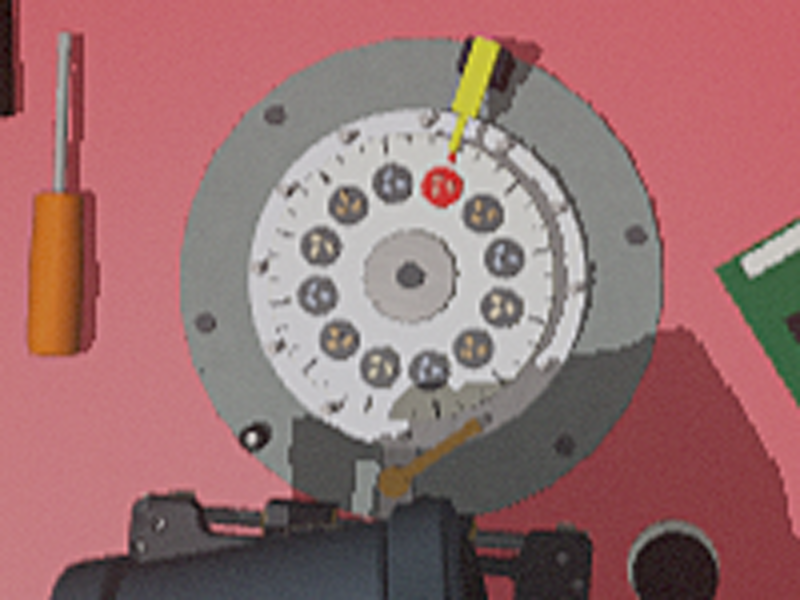

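The red mark sits right under the pointer tip, at (453,157). Returning to the rest stop.

>>> {"op": "drive_tool", "data": {
  "deltas": [
    [0.72, 0.02, 0, 0, 0, 0.052, 2.8],
    [0.72, 0.0, 0, 0, 0, 0.052, 2.8],
    [0.72, 0.02, 0, 0, 0, 0.052, 2.8],
    [0.72, 0.02, 0, 0, 0, 0.052, 2.8],
    [0.72, 0.02, 0, 0, 0, 0.052, 2.8],
    [0.72, 0.02, 0, 0, 0, 0.052, 2.8],
    [0.72, 0.02, 0, 0, 0, 0.052, 2.8],
    [0.72, 0.02, 0, 0, 0, 0.052, 2.8],
    [0.72, 0.02, 0, 0, 0, 0.052, 2.8],
    [0.72, 0.02, 0, 0, 0, 0.052, 2.8],
    [0.72, 0.02, 0, 0, 0, 0.052, 2.8],
    [0.4, 0, 0, 0, 0, 0.03, 2.8],
    [0.2, 0, 0, 0, 0, 0.02, 2.8],
    [0.2, 0, 0, 0, 0, 0, 2.8],
    [0.1, 0, 0, 0, 0, 0, 2.8],
    [0, 0, 0, 0, 0, 0, 2.8]
  ]
}}

```text
time: 19.52
eef_pos: [0.5187, 0.1996, 0.0306]
orientation: [0.913, 0.408, -0.0, 0.0]
ft_force: [-2.7, -2.9, 1.8]
finger_gap: 0.0282
```

```bash
python3 -c "
from h import *
rep();look('t11')"
```

```text
t 19.52 TCPang 137.11 r 0.1368 z 0.0306 toolang 138.1 Ftan 4.0 F [-2.7 -2.9  1.8] gap 0.0282
t 19.57 TCPang 137.1 r 0.1368 z 0.0306 toolang 138.1 Ftan 2.8 F [-2.9 -1.1  1. ] gap 0.0282
```

View pics/t11c.png

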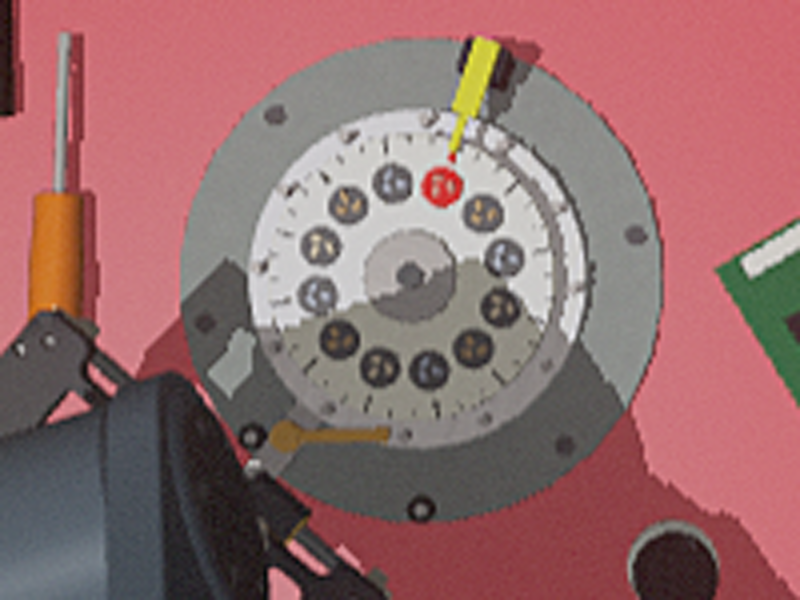

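The mark held and the lever is at rest. Open, recentre on the knob and lift clear.

>>> {"op": "drive_tool", "data": {
  "deltas": [
    [-0.2, 0, 0, 0, 0, 0, 4.2],
    [-0.2, 0, 0, 0, 0, 0, 4.2],
    [0, 0, 0, 0, 0, 0, 4.2],
    [0, 0, -1, 0, 0, 0, 4.2],
    [0, 0, -2, 0, 0, 0, 4.2],
    [0, 0, -3, 0, 0, 0, 4.2],
    [0, 0, -3, 0, 0, 0, 4.2],
    [0, 0, -3, 0, 0, 0, 4.2],
    [0, 0, -3, 0, 0, 0, 4.2],
    [0, -3, -3, 0, 0, 0, 4.2],
    [0, -3, 0, 0, 0, 0, 4.2],
    [0, -3, 0, 0, 0, 0, 4.2],
    [0, -3, 0, 0, 0, 0, 4.2],
    [0, -3, 0, 0, 0, 0, 4.2],
    [0, -3, 0, 0, 0, 0, 4.2],
    [0, 0, 0, 0, 0, 0, 4.2],
    [0, 0, 0, 0, 0, 0, 4.2]
  ]
}}

```text
time: 21.7
eef_pos: [0.3828, 0.3168, 0.2111]
orientation: [0.913, 0.408, 0.0, 0.0]
ft_force: [-0.1, -0.3, -0.9]
finger_gap: 0.0421
```

```bash
python3 -c "
from h import *
look('t12')
c=pickle.load(open('pics/t12.pkl','rb'))
P=lambda x,y,z:px2w(c,190+(x+.5)/4-.5,165+(y+.5)/4-.5,z)
import math
a=math.radians(-20.3+160); print('home top px', [(k) for k in w2px(c,(.619+.138*math.cos(a),.1065+.138*math.sin(a),.062))])"
```

```text
t 21.75 TCPang 138.33 r 0.316 z 0.2109 toolang 138.1 Ftan 0.4 F [ 0.1 -0.6 -0.5] gap 0.0417
home top px [np.float64(244.7166220015322), np.float64(291.79254019657657)]
```

View pics/t12c.png

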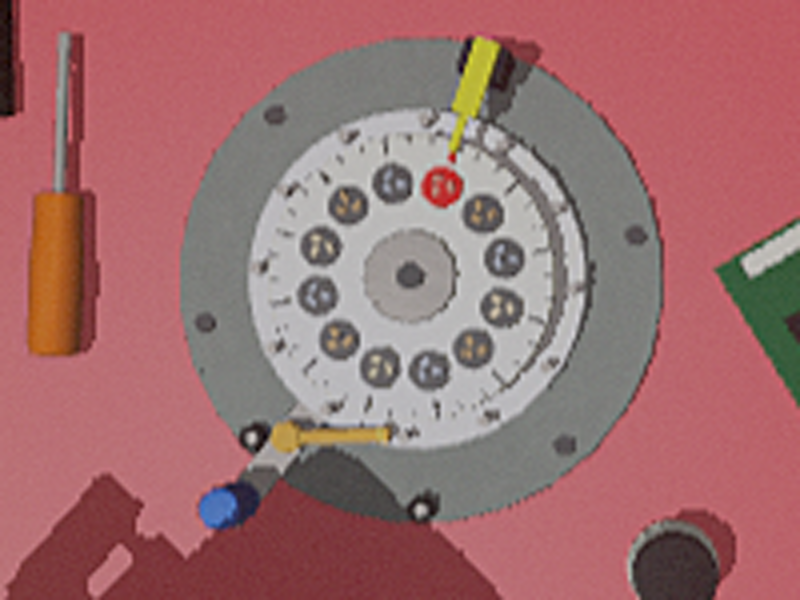

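View pics/t12.png

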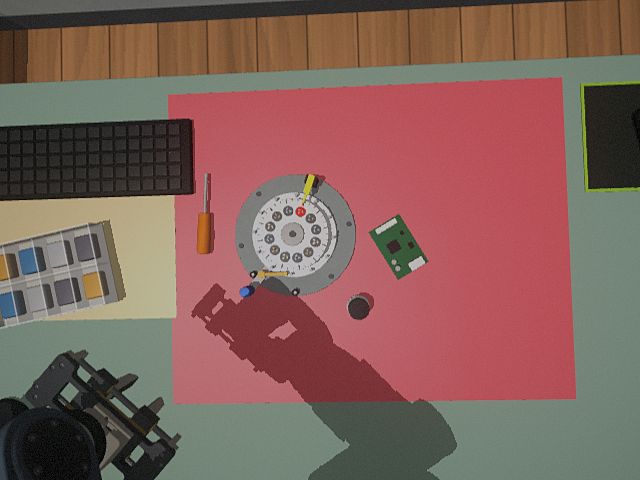

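The knob top at pixel (244.5,292) matches the predicted home of (244.7,291.8). The mark is under the pointer and the bystanders are where they started.

```bash
python3 -c "
from workcell import r
print(r.sign_off())"
```

```text
the job is handed in; nothing more can be done
None
```

The carousel's red mark is under the yellow pointer, the lever is back on its rest stop, and I handed the job in at about 22 s. The sign-off reported no verdict.

- **Strokes:** I straddled the knob loosely with the fingers. A first push forward from the lever's starting position did not turn the carousel, because the pawl was not behind a pin. I then made three strokes from the rest stop to the forward stop, which took the mark from about 77° short to 60°, 30° and then 0°.
- **Forces:** The highest reading at the knob was about 9 N, taken at the end of each move. The final stroke was held on the forward stop at about 7–8 N, inside the 2–20 N window.
- **Last checks:** In the final top picture the mark sits directly at the pointer tip. The knob is within about a pixel (2 mm) of its computed home. The gripper is well clear, and the jar, circuit board and screwdriver look unmoved.

No check failed. The mark-to-pointer distance was judged by eye from the picture, since the pointer partly hides the mark.

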